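# Sort the desk oddments into their trays

## Task

Tidy the five small things on the desk into the three wooden trays, each kind in its own: the thread spool (standing upright) and the beeswax block (lying flat) in the square tray, both binder clips (standing on their black bases, handles up) in the round tray, and the pen lying in the long tray. Everything must rest on the floor of its tray, nothing on top of anything else or propped on a rim; leave the tape roll and the loupe where they are.

Things in the scene. Friction and masses are not known exactly. Their poses are not given: they have to be found in the camera images.
- thread_spool_mid (a point): cream thread spool standing upright on the desk, 34 mm diameter, 46 mm tall; this point is its centre, 23 mm above its underside; z is its axis, up
- wax_block_mid (a point): yellow beeswax block lying flat, 56 (its x) x 38 (its y) x 20 mm high (z up); this point is its centre, 10 mm above its underside
- binder_clip_1_mid (a point): the larger black binder clip, standing on its base with its two thin wire handles up; black body 40 mm wide (its y), 18 mm thick at the base (its x) and narrowing upwards, 20 mm high, 51 mm with the handles. The two ends of its width are upright and easiest to grip. The point lies in the middle of the black body, 10 mm above its underside; z up
- binder_clip_2_mid (a point): the smaller black binder clip, standing likewise; black body 32 mm wide (its y), 14 mm thick at the base (its x) and narrowing upwards, 16 mm high, 41 mm with the handles. The point lies in the middle of the black body, 8 mm above its underside; z up
- pen_mid (a point): blue ball pen lying on the desk, 164 mm long (its x), 8 mm wide (its y), 9 mm high; this point is its centre, 4.5 mm above its underside; z up
- square_tray: square open wooden tray, fixed to the desk, outside 140 x 140 mm, inside 132 x 132 mm; x and y run parallel to its sides, z up; origin at the centre of its underside; floor 4 mm thick, rim 20 mm above the desk, walls 4 mm
- round_tray: round open wooden tray, fixed to the desk, 134 mm across outside at the rim, inside 118 mm across at the floor; origin at the centre of its underside, z up; floor 4 mm thick, rim 20 mm above the desk, walls 4 mm
- long_tray: long narrow open wooden tray, fixed to the desk, outside 78 mm (its x) x 200 mm (its y), inside 70 x 192 mm, z up; origin at the centre of its underside; floor 4 mm thick, rim 20 mm above the desk, walls 4 mm
- tape_roll_mid (a point): bystander: roll of tan paper tape lying flat, 90 mm diameter, 19 mm high; this point is its centre, 9.5 mm above the desk. Leave it alone
- loupe_mid (a point): bystander: black stand magnifier, 41 mm diameter, 38 mm tall, standing; this point is its centre, 19 mm above the desk. Leave it alone
Mind the look-alikes: they are no part of the job. Leave any blue or turquoise look-alike of the part that bears thread_spool_mid alone.

How it is judged (in metres and radians):
At the end, for the whole second after the job is handed in: At rest on tray floors (height within 5 mm), tilt under 0.15 rad (pen 0.08). Centres from tray centre: spool 52 mm and wax 48 mm along x and y of the square tray; clips 52 mm in the round tray; pen 32 mm across, 16 mm along the long tray (x of thread_spool_mid in the frame of square_tray between -0.052 and 0.052 m and y of thread_spool_mid in the frame of square_tray between -0.052 and 0.052 m and z of thread_spool_mid in the frame of square_tray between 0.022 and 0.032 m and angle between each of thread_spool_mid, wax_block_mid, binder_clip_1_mid, binder_clip_2_mid's own z axis and vertical below 0.15 rad and linear speed of each of thread_spool, wax_block, binder_clip_1, binder_clip_2, pen below 0.02 m/s and x of wax_block_mid in the frame of square_tray between -0.048 and 0.048 m and y of wax_block_mid in the frame of square_tray between -0.048 and 0.048 m and z of wax_block_mid in the frame of square_tray between 0.009 and 0.019 m and horizontal distance between each of binder_clip_1_mid, binder_clip_2_mid and round_tray below 0.052 m and z of binder_clip_1_mid in the frame of round_tray between 0.009 and 0.019 m and z of binder_clip_2_mid in the frame of round_tray between 0.007 and 0.017 m and x of pen_mid in the frame of long_tray between -0.032 and 0.032 m and y of pen_mid in the frame of long_tray between -0.016 and 0.016 m and z of pen_mid in the frame of long_tray between 0.0035 and 0.0135 m and angle between pen_mid's own z axis and vertical below 0.08 rad); the robot touches nothing.
It fails at once if the tape roll is shifted by more than 20 mm (distance of tape_roll_mid from where it was at the start of the episode above 0.02 m).
It fails at once if the loupe is shifted by more than 20 mm (distance of loupe_mid from where it was at the start of the episode above 0.02 m).
It also fails if it takes over 118 s, if anything falls off the work surface, if the arm or the gripper's body presses on something with over 40 N, if the wrist force passes 120 N, or if a joint passes its speed limit or range.

## Robot

A 6-joint arm with a two-finger parallel gripper is mounted at the origin on the work surface; the furniture and walls round the work are solid. World frame = base frame: x ahead of the robot, y to its left, z up, the work surface at z = 0. Lengths are in mm, angles in rad, forces in N, time in s.
With the tool pointing down it reaches from about 350 to 775 mm from the base axis. Payload 7.3 kg.
Tool frame: the origin (TCP) lies at the very end of the fingers, on their centre line; the grasp point (between the pads) lies 19 mm behind it; z points along the fingers, y is the line along which they close (so a half turn about z gives the same grasp; the last joint's range is limited). The gripper opens to 92 mm and grips with 3 to 60 N. Pads are 19 mm wide; open, the fingers measure 130 mm over their backs; the gripper's body (75 mm by 190 mm) begins 47 mm behind the grasp point.
Start: joints at [1.109, 0.342, 1.524, -0, 1.275, -0.146], TCP at [163.038, 499.062, 226.741] pointing down, gripper open.
Joint ranges: [-2.53, 2.53], [-0.77, 2.02], [0.04, 2.7], [-1, 4.14], [0.28, 2.66], [-3.11, 3.11]. Speed limits (rad/s): [2.57, 2.57, 3.14, 3.14, 3.14, 3.14].

## Interface

Orientations are given as [roll, pitch, yaw] about the fixed x, y, z axes, in that order (R = Rz(yaw) Ry(pitch) Rx(roll)).
In Python, from plant import * gives the robot as it stands.
- The arm moves only by the tool arm_command, never from a script. Its arguments are lists of equal length, an entry for each row: "gripper": the finger opening in mm, from 0 to 91.8; "dp": the shift along the tool's x, y, z in units of 25 mm (1.0 is 25 mm), a list of three; "twist": the turn about the tool's z in units of 5 degrees (1.0 is 5 degrees). A call has exactly 5 rows; each row shifts and turns the commanded pose from where the row before left it, along the tool's axes as they then stand; what a row does not reach is not made up. A row lasts 1/8 s, in which the tool goes at most 62.5 mm and 10.7 degrees, less where a joint would pass 70% of its speed; a pose out of reach is approached as far as the arm can. A call is refused whole if a number of a shift passes 1 or a number of a turn 1, either way. A call with a gripper value outside its range is refused whole. The fingers move at their own pace and stop on an object; the grip force is fixed at half the most. Time passes only in rows, so rows that do not move let the fingers close, or fill a call up. It gives the time, the measured TCP pose, the force, the opening and the grip force at its end, in the units of the state.
- get_obs(): the state, without advancing time (a new reading comes with each control period).
- capture(name): name is "side" or "top"; returns the picture (480x640x3 uint8, red, green, blue); there is no depth.
- get_calibration(name): a dict with "mtx" (3x3 intrinsics, pixels), "position" and "attitude" of the camera in the world. Camera axes: x right, y down, z forward; pixel columns grow to the right and rows downward; lengths in mm; the calibration is good to about 2 mm. A picture is of the moment at which its call begins. get_calibration takes no time and is no camera call.
- close_job(): hands the job in; it is judged then, once.
The state is a dict: "time": time; "joint_positions": joint angles; "dq": joint speeds; "tau": joint torques, N m; "tool_pos": TCP position; "tcp_rot": TCP orientation; "contact_force": force on the tool from outside, world axes, zero at the start; "moment": the same for the moment, N m; "grip_width": finger opening in mm; "finger_force": force on a finger pad.
Only numpy, scipy, OpenCV 4.12 (cv2) and the standard library are available. Lean on these libraries where they do the work, as an engineer would, in place of code of your own. Each camera call takes 0.05 s, during which the arm holds its last target. There are 200 camera calls.

## Working session

There is one attempt and no reset: what is moved stays moved. The work goes in short steps, Python scripts to look and compute and a tool call to move; the robot and the scene stay as the last step left them, time stands still between calls to the robot, and variables do not carry over. Pictures are saved under pics/ and viewed, at most 14 in all, crops included, and the job is handed in when it is done.

Besides the shell and the picture viewer there is one more tool, called after "Emit:" as name(argument=value, ...), one argument or row to a line, values as JSON. arm_command: Moves the arm, as the interface text tells. Its arguments: {"type":"object","properties":{"gripper":{"type":"array"},"dp":{"type":"array"},"twist":{"type":"array"}},"required":["gripper","dp","twist"]}

```bash
mkdir -p pics; ls; python3 - <<'E'
from plant import *
import cv2
for n in("top","side"):
    cv2.imwrite(f"pics/{n}0.png",capture(n)[:,:,::-1]); print(n,get_calibration(n))
print(get_obs())
E
```

```text
pics
top {'mtx': array([[503.95619431,   0.        , 325.42635826],
       [  0.        , 503.95619431, 238.88376263],
       [  0.        ,   0.        ,   1.        ]]), 'position': array([ 393.93716767,   20.70599891, 1542.96607878]), 'attitude': array([-3.07659451,  0.00912799, -1.56350009])}
side {'mtx': array([[553.11850832,   0.        , 326.66355866],
       [  0.        , 553.11850832, 230.42722401],
       [  0.        ,   0.        ,   1.        ]]), 'position': array([  389.42911632, -1115.55639836,   606.6833953 ]), 'attitude': array([-2.02737869, -0.01493879, -0.07457342])}
{'time': 0.1, 'joint_positions': array([ 1.10899341e+00,  3.42651902e-01,  1.52493157e+00,  2.68105241e-05,
        1.27536869e+00, -1.46023788e-01]), 'dq': array([ 1.10529801e-03, -1.55655240e-03, -9.13211628e-04,  3.23272302e-05,
       -1.09340753e-03,  3.45449436e-04]), 'tau': array([ 2.71117111e-03, -4.32008493e+01, -2.44698125e+01,  7.19421892e-02,
        5.27774740e-02, -4.22177254e-05]), 'tool_pos': array([162.86454975, 498.72365118, 226.11152614]), 'tcp_rot': array([-3.14025135e+00, -2.23180570e-04,  2.82580556e+00]), 'contact_force': array([-0.65445184, -0.77802396,  0.16163367]), 'moment': array([ 0.00171244, -0.00879312, -0.05177715]), 'finger_force': 0.0, 'grip_width': 91.93170066611943}
```

View pics/top0.png

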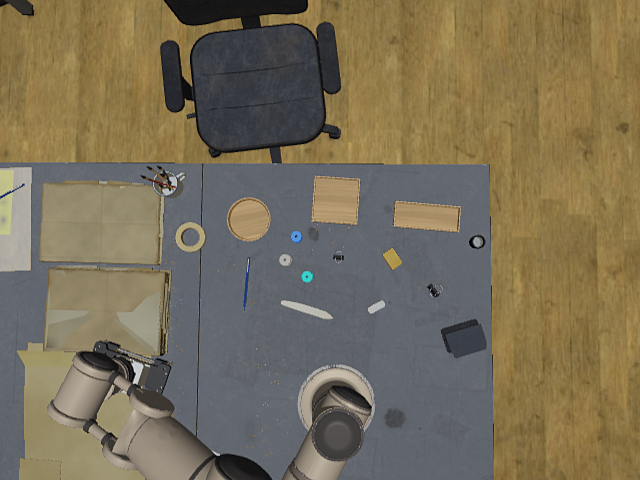

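View pics/side0.png

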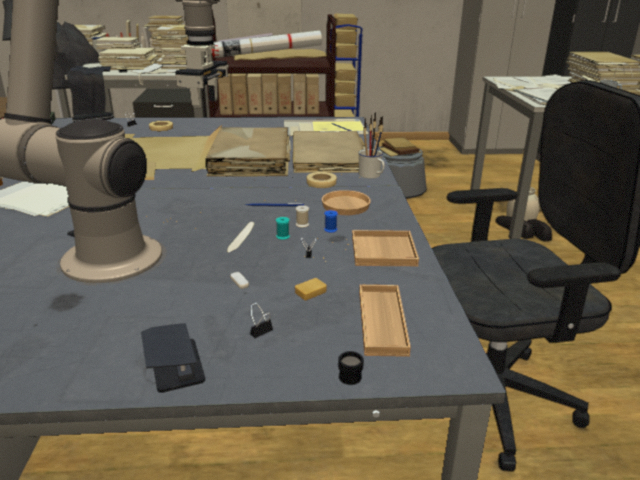

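The top view shows the spool at (285,260), wax (393,259), large clip (435,290), small clip (338,257), pen (247,284), and round, square and long trays at (248,219), (336,200) and (427,216). Blue and turquoise decoys are at (296,236) and (307,276). I'll zoom in next.

```bash
cat > h.py <<'E'
import numpy as np, cv2
from scipy.spatial.transform import Rotation as R
from plant import *
def cam(n):
    c=get_calibration(n); return c["mtx"],np.array(c["position"]),R.from_euler("xyz",c["attitude"]).as_matrix()
def ray(n,uv):
    K,p,A=cam(n); uv=np.atleast_2d(uv).astype(float)
    d=np.c_[uv,np.ones(len(uv))]@np.linalg.inv(K).T@A.T; return p,d
def onz(n,uv,z):
    p,d=ray(n,uv); return p+d*((z-p[2])/d[:,2])[:,None]
def proj(n,P):
    K,p,A=cam(n); q=(np.atleast_2d(P)-p)@A@K.T; return q[:,:2]/q[:,2:]
E
python3 - <<'E'
import cv2
t=cv2.imread("pics/top0.png"); s=cv2.imread("pics/side0.png")
cv2.imwrite("pics/tc.png",cv2.resize(t[225:325,225:458],None,fx=3.4,fy=3.4,interpolation=cv2.INTER_CUBIC))
cv2.imwrite("pics/sc.png",cv2.resize(s[180:360,220:420],None,fx=3.3,fy=3.3,interpolation=cv2.INTER_CUBIC))
E
```

```text
(no output)
```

View pics/tc.png

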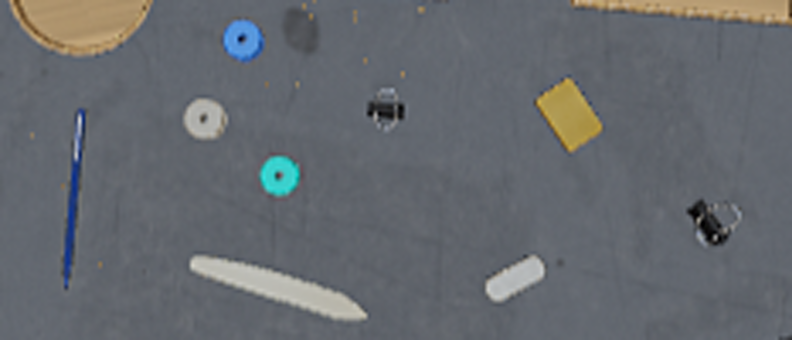

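View pics/sc.png

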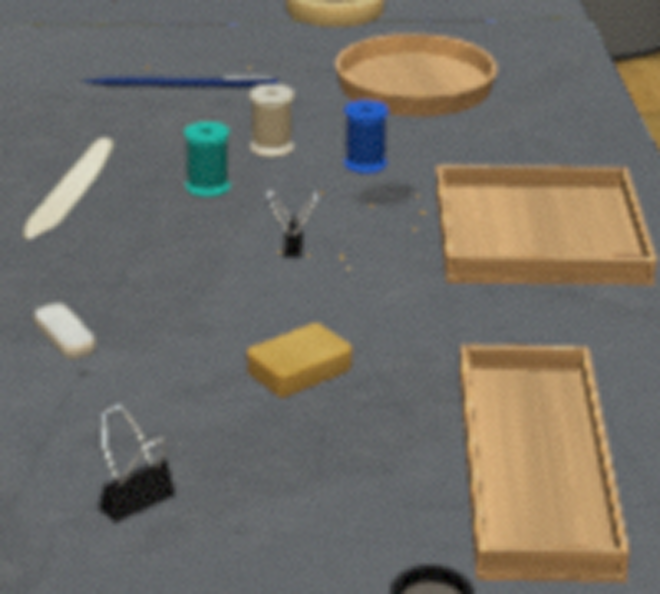

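The crops show clip 2's width running along image horizontal in the top view. Clip 1's width runs from upper-left to lower-right, and the pen is nearly vertical. Now I'll measure with masks.

```bash
cat > meas.py <<'E'
from h import *
np.set_printoptions(precision=1,suppress=True)
def blob(img,box,f):
    x0,y0,x1,y1=box; c=img[y0:y1,x0:x1].astype(int); hsv=cv2.cvtColor(img[y0:y1,x0:x1],cv2.COLOR_RGB2HSV).astype(int)
    m=f(c,hsv).astype(np.uint8); n,l,st,_=cv2.connectedComponentsWithStats(m,connectivity=8)
    i=1+np.argmax(st[1:,4]); ys,xs=np.nonzero(l==i); return np.c_[xs+x0,ys+y0].astype(float)
def rect(n,px,z):
    P=onz(n,np.vstack([px+np.array(o) for o in [(-.5,-.5),(.5,-.5),(-.5,.5),(.5,.5)]]),z)[:,:2]
    r=cv2.minAreaRect(P.astype(np.float32)); return r,P.mean(0)
wood=lambda c,h:(h[...,0]<20)&(h[...,1]>60)&(c[...,0]>110)
yel=lambda c,h:(h[...,1]>90)&(h[...,0]<30)&(c[...,0]>110)
dark=lambda c,h:c.max(-1)<48
blue=lambda c,h:(h[...,0]>105)&(h[...,1]>110)
pen=lambda c,h:(abs(c[...,2]-c[...,0])>35)
cream=lambda c,h:(c[...,0]>c[...,2]-2)&(c.min(-1)>110)
E
python3 - <<'E'
from meas import *
t=cv2.imread("pics/top0.png")[:,:,::-1].copy(); s=cv2.imread("pics/side0.png")[:,:,::-1].copy()
for nm,b,f,z in [("square",(305,168,366,232),wood,20),("long",(386,194,468,238),wood,20),("round",(220,190,278,248),wood,20),
  ("wax",(378,240,408,278),yel,20),("spool",(275,250,296,270),cream,46),("clip1",(424,280,448,300),dark,15),("clip2",(328,247,350,267),dark,12),("pen",(238,250,256,316),pen,6)]:
    px=blob(t,b,f); (c,sz,a),mn=rect("top",px,z); print(nm,len(px),"rect c",np.array(c),"size",np.array(sz),"ang",round(a,1),"mean",mn)
for nm,b,f,z in [("wax",(290,272,335,305),yel,10),("spool",(290,200,315,232),cream,23),("clip1",(245,312,280,340),dark,10),("clip2",(300,245,316,262),dark,8),("pen",(240,198,310,212),pen,5)]:
    px=blob(s,b,f); u=(px.min(0)+px.max(0))/2; print("side",nm,len(px),px.min(0),px.max(0),onz("side",u,z)[0])
E
```

```text
square 2084 rect c [612.6   5.8] size [143.2 145.4] ang 86.5 mean [612.    5.9]
long 1660 rect c [ 564.3 -271.1] size [203.6  83.7] ang 85.4 mean [ 564.1 -269.8]
round 1460 rect c [553.6 269.8] size [134.5 134.1] ang 0.8 mean [552.5 270.5]
wax 234 rect c [ 435.6 -166.1] size [59.2 42. ] ang 33.8 mean [ 435.6 -166. ]
spool 118 rect c [429.1 154.8] size [35.6 38.7] ang 0.4 mean [428.9 155.6]
clip1 32 rect c [ 334.9 -292.5] size [30.6 18.5] ang 33.6 mean [ 334.4 -292.2]
clip2 20 rect c [438.5   0.6] size [24.9 13. ] ang 80.9 mean [438.3   0.2]
pen 109 rect c [358.1 276. ] size [ 10.5 161.5] ang 85.9 mean [358.6 275.9]
side wax 462 [295. 278.] [326. 299.] [ 436.5 -167.9   10. ]
side spool 83 [295. 205.] [309. 212.] [432.2 200.7  23. ]
side clip1 215 [251. 320.] [271. 337.] [ 341.5 -297.2   10. ]
side clip2 25 [306. 251.] [310. 257.] [438.1 -19.1   8. ]
side pen 101 [247. 203.] [297. 205.] [353.  274.8   5. ]
```

```bash
cat > plan.py <<'E'
import sys,json
from h import *
# plan(waypoints): each (x,y,z,yawdeg,grip[,extra still rows]) from the measured pose; prints calls of 5 rows
def plan(wps,pad_grip=None):
    o=get_obs(); p=np.array(o["tool_pos"]); M=R.from_euler("xyz",o["tcp_rot"]).as_matrix(); yaw=np.degrees(np.arctan2(M[1,0],M[0,0]))
    rows=[]
    for x,y,z,w,g,*k in wps:
        t=np.array([x,y,z]); dw=w-yaw; n=max(1,int(np.ceil(max(np.linalg.norm(t-p)/25,abs(dw)/5))))
        n0=n
        for i in range(n0):
            left=n0-i; a=np.radians(yaw); c,s=np.cos(a),np.sin(a); Rt=np.array([[c,s,0],[s,-c,0],[0,0,-1]])
            d=np.clip(np.round(Rt.T@((t-p)/left)/25/.05)*.05,-1,1); tw=np.clip(np.round(-(w-yaw)/left/5,1),-1,1)
            p=p+Rt@d*25; yaw-=tw*5; rows.append((g,[round(float(v),2)+0. for v in d],round(float(tw),1)+0.))
        rows+=[(g,[0,0,0],0)]*(k[0] if k else 0)
    while len(rows)%5: rows.append((rows[-1][0],[0,0,0],0))
    for i in range(0,len(rows),5):
        r=rows[i:i+5]; print("G",[q[0] for q in r],"D",json.dumps([q[1] for q in r]),"T",[q[2] for q in r])
    print("end",p.round(1),round(yaw,1),"t",round(o["time"],2),"F",np.round(o["contact_force"],1),"w",round(o["grip_width"],1))
E
python3 - <<'E'
from meas import *
from plan import plan
t=cv2.imread("pics/top0.png")[:,:,::-1].copy(); s=cv2.imread("pics/side0.png")[:,:,::-1].copy()
for th in (48,60,70):
  d=lambda c,h:c.max(-1)<th
  for nm,b,bs,z in [("clip1",(424,280,448,300),(245,312,280,340),10),("clip2",(328,247,350,267),(300,247,316,262),8)]:
    (c,sz,a),mn=rect("top",blob(t,b,d),z+4); px=blob(s,bs,d); (cs,ss,a2),m2=rect("side",px,z)
    print(th,nm,np.array(c),np.array(sz),round(a,1),mn,"side",px.min(0),px.max(0),m2,len(px))
for nm,b in(("loupe",(465,230,490,255)),):
    print(nm,rect("top",blob(t,b,dark),38))
print("tape",rect("top",blob(t,(172,218,208,256),wood),19)[0])
print(rect("side",blob(s,(247,315,280,345),dark),10)[0])
plan([(358,276,90,176,60),(358,276,25,176,50)])
E
```

```text
48 clip1 [ 334.9 -292.7] [30.6 18.5] 33.6 [ 334.4 -292.4] side [251. 320.] [271. 337.] [ 341.6 -298.1] 215
48 clip2 [438.5   0.6] [24.9 13. ] 80.9 [438.3   0.2] side [306. 251.] [310. 257.] [438.9 -20.6] 25
60 clip1 [ 339.5 -289.4] [45.4 20.6] 36.8 [ 340.6 -288.7] side [250. 320.] [272. 337.] [ 341.6 -297.7] 240
60 clip2 [438.   1.] [25.4 14. ] 80.9 [437.9  -0. ] side [306. 251.] [311. 257.] [438.9 -18.7] 38
70 clip1 [ 340.2 -289.4] [46.3 21.9] 41.2 [ 340.5 -289. ] side [250. 319.] [272. 337.] [ 341.7 -297.4] 256
70 clip2 [437.1   1.4] [18.2 24.3] 0.4 [438.2   0.7] side [306. 251.] [311. 257.] [438.9 -18.5] 40
loupe (((486.4239196777344, -415.9441833496094), (41.085899353027344, 48.350440979003906), 26.82147216796875), array([ 486.2, -413.5]))
tape ((479.1176452636719, 469.3352355957031), (8.690496444702148, 4.263787269592285), 45.950923919677734)
((342.7818298339844, -296.6208801269531), (51.856605529785156, 32.37711715698242), 34.75432205200195)
G [60, 60, 60, 60, 60] D [[-0.75, -0.45, 0.4], [-0.7, -0.45, 0.4], [-0.7, -0.45, 0.4], [-0.7, -0.45, 0.4], [-0.7, -0.5, 0.4]] T [-0.2, -0.2, -0.2, -0.2, -0.2]
G [60, 60, 60, 60, 60] D [[-0.7, -0.5, 0.4], [-0.7, -0.5, 0.4], [-0.65, -0.5, 0.4], [-0.65, -0.55, 0.35], [-0.65, -0.55, 0.4]] T [-0.2, -0.2, -0.2, -0.2, -0.2]
G [60, 60, 60, 60, 50] D [[-0.65, -0.55, 0.35], [-0.65, -0.55, 0.4], [-0.6, -0.55, 0.35], [-0.6, -0.6, 0.4], [0.0, 0.0, 0.85]] T [-0.2, -0.2, -0.2, -0.2, 0.0]
G [50, 50, 50, 50, 50] D [[0.0, 0.0, 0.85], [0.0, 0.0, 0.9], [0, 0, 0], [0, 0, 0], [0, 0, 0]] T [0.0, 0.0, 0, 0, 0]
end [357.6 275.8  24.9] 175.9 t 0.1 F [-0.7 -0.8  0.2] w 91.9
```

```bash
python3 - <<'E'
from plan import *
plan([(358,276,195,176,60),(358,276,20,176,40)])
E
```

```text
G [60, 60, 60, 60, 60] D [[-0.85, -0.5, 0.1], [-0.85, -0.5, 0.1], [-0.85, -0.55, 0.1], [-0.8, -0.55, 0.1], [-0.8, -0.55, 0.1]] T [-0.2, -0.2, -0.2, -0.2, -0.3]
G [60, 60, 60, 60, 60] D [[-0.8, -0.6, 0.1], [-0.8, -0.6, 0.1], [-0.75, -0.6, 0.1], [-0.75, -0.65, 0.1], [-0.75, -0.65, 0.1]] T [-0.2, -0.3, -0.2, -0.3, -0.2]
G [60, 60, 40, 40, 40] D [[-0.75, -0.65, 0.1], [-0.7, -0.7, 0.15], [0.0, 0.0, 1.0], [0.0, 0.0, 1.0], [0.0, 0.0, 1.0]] T [-0.3, -0.2, 0.0, 0.0, 0.0]
G [40, 40, 40, 40, 40] D [[0.0, 0.0, 1.0], [0.0, 0.0, 1.0], [0.0, 0.0, 1.0], [0.0, 0.0, 1.0], [0, 0, 0]] T [0.0, 0.0, 0.0, 0.0, 0]
end [357.9 275.6  19.9] 175.9 t 0.1 F [-0.7 -0.8  0.2] w 91.9
```

Emit:
arm_command(
  gripper=[60,60,60,60,60],
  dp=[
    [-0.85,-0.5,0.1],
    [-0.85,-0.5,0.1],
    [-0.85,-0.55,0.1],
    [-0.8,-0.55,0.1],
    [-0.8,-0.55,0.1],
  ],
  twist=[-0.2,-0.2,-0.2,-0.2,-0.3],
)

```text
time: 0.72
tool_pos: [244.7, 405.8, 213.9]
tcp_rot: [-3.141, -0.0, 2.923]
contact_force: [0.7, 0.3, -0.9]
grip_width: 60.1
finger_force: 0.0
```

Emit:
arm_command(
  gripper=[60,60,60,60,60],
  dp=[
    [-0.8,-0.6,0.1],
    [-0.8,-0.6,0.1],
    [-0.75,-0.6,0.1],
    [-0.75,-0.65,0.1],
    [-0.75,-0.65,0.1],
  ],
  twist=[-0.2,-0.3,-0.2,-0.3,-0.2],
)

```text
time: 1.35
tool_pos: [325.7, 312.4, 201.4]
tcp_rot: [-3.141, -0.001, 3.027]
contact_force: [0.1, 0.2, -0.4]
grip_width: 60.2
finger_force: 0.0
```

Emit:
arm_command(
  gripper=[60,60,40,40,40],
  dp=[
    [-0.75,-0.65,0.1],
    [-0.7,-0.7,0.15],
    [0,0,1],
    [0,0,1],
    [0,0,1],
  ],
  twist=[-0.3,-0.2,0,0,0],
)

```text
time: 1.98
tool_pos: [357.9, 275.8, 119.5]
tcp_rot: [-3.141, -0.0, 3.07]
contact_force: [-0.5, 0.9, -0.3]
grip_width: 40.5
finger_force: 0.0
```

Emit:
arm_command(
  gripper=[40,40,40,40,40],
  dp=[
    [0,0,1],
    [0,0,1],
    [0,0,1],
    [0,0,1],
    [0,0,0],
  ],
  twist=[0,0,0,0,0],
)

```text
time: 2.6
tool_pos: [356.8, 275.3, 19.1]
tcp_rot: [-3.139, -0.004, 3.07]
contact_force: [-0.4, 0.1, 0.6]
grip_width: 40.0
finger_force: 0.0
```

Emit:
arm_command(
  gripper=[40,40,8,0,0],
  dp=[
    [0,0,0.4],
    [0,0,0.3],
    [0,0,0],
    [0,0,0],
    [0,0,0],
  ],
  twist=[0,0,0,0,0],
)

```text
time: 3.22
tool_pos: [358.3, 276.1, 3.3]
tcp_rot: [3.141, 0.001, 3.07]
contact_force: [-0.5, 0.2, -0.4]
grip_width: 14.3
finger_force: 0.0
```

Emit:
arm_command(
  gripper=[0,0,0,0,0],
  dp=[
    [0,0,0],
    [0,0,-0.4],
    [0,0,-0.8],
    [0,0,-1],
    [0,0,-1],
  ],
  twist=[0,0,0,0,0],
)

```text
time: 3.85
tool_pos: [358.0, 275.9, 84.3]
tcp_rot: [3.141, 0.0, 3.07]
contact_force: [0.8, 0.2, 0.8]
grip_width: 6.8
finger_force: 30.0
```

```bash
python3 - <<'E'
from plan import *
plan([(462,0,105,130,0),(562,-271,105,85.4,0),(562,-271,20,85.4,0)])
cv2.imwrite("pics/s1.png",cv2.resize(capture("side")[100:340,100:420,::-1],None,fx=2.5,fy=2.5))
E
```

```text
G [0, 0, 0, 0, 0] D [[-0.4, -0.9, -0.05], [-0.45, -0.85, -0.05], [-0.55, -0.85, -0.05], [-0.6, -0.8, -0.1], [-0.65, -0.75, -0.05]] T [0.8, 0.8, 0.8, 0.8, 0.7]
G [0, 0, 0, 0, 0] D [[-0.7, -0.7, -0.1], [-0.75, -0.65, -0.05], [-0.75, -0.6, -0.1], [-0.8, -0.55, -0.05], [-0.85, -0.5, -0.1]] T [0.8, 0.7, 0.8, 0.7, 0.8]
G [0, 0, 0, 0, 0] D [[-0.85, -0.45, -0.05], [-0.9, -0.35, -0.1], [-0.9, -0.35, 0.0], [-0.95, -0.25, 0.0], [-0.95, -0.2, 0.0]] T [0.7, 0.8, 0.7, 0.7, 0.8]
G [0, 0, 0, 0, 0] D [[-0.95, -0.15, 0.0], [-0.95, -0.1, 0.0], [-0.95, 0.0, 0.0], [-0.95, 0.05, 0.0], [-0.95, 0.1, 0.0]] T [0.7, 0.8, 0.7, 0.8, 0.7]
G [0, 0, 0, 0, 0] D [[-0.95, 0.15, 0.0], [-0.95, 0.25, 0.0], [-0.95, 0.25, 0.0], [-0.9, 0.35, 0.0], [0.0, 0.0, 0.85]] T [0.8, 0.7, 0.8, 0.7, 0.0]
G [0, 0, 0, 0, 0] D [[0.0, 0.0, 0.85], [0.0, 0.0, 0.85], [0.0, 0.0, 0.85], [0, 0, 0], [0, 0, 0]] T [0.0, 0.0, 0.0, 0, 0]
end [ 561.7 -271.3   20.6] 85.4 t 3.85 F [0.8 0.2 0.8] w 6.8
```

View pics/s1.png

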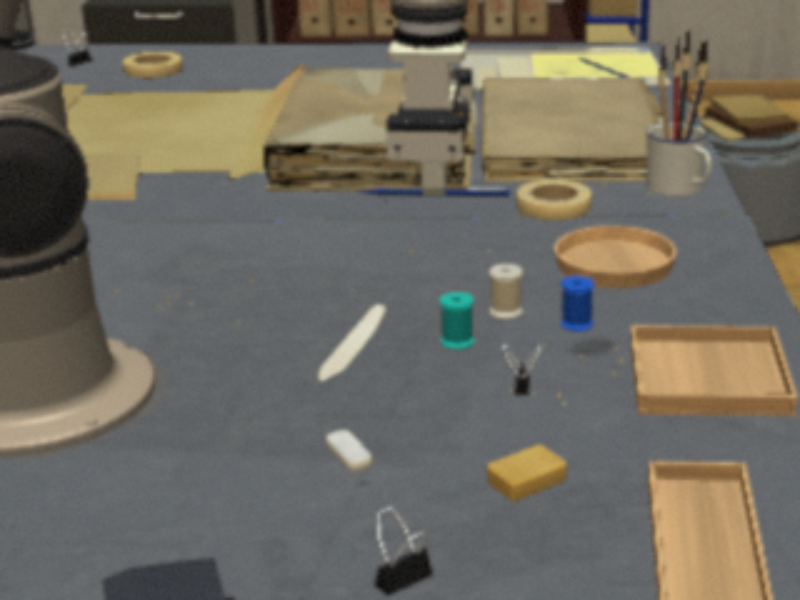

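The pen is held level near its middle: it spans crop columns 365–508 and the finger is at 433. I'll carry it to the long tray.

Emit:
arm_command(
  gripper=[0,0,0,0,0],
  dp=[
    [-0.4,-0.9,-0.05],
    [-0.45,-0.85,-0.05],
    [-0.55,-0.85,-0.05],
    [-0.6,-0.8,-0.1],
    [-0.65,-0.75,-0.05],
  ],
  twist=[0.8,0.8,0.8,0.8,0.7],
)

```text
time: 4.53
tool_pos: [401.5, 159.2, 90.9]
tcp_rot: [3.141, 0.0, 2.728]
contact_force: [0.6, -0.1, -0.2]
grip_width: 6.8
finger_force: 30.0
```

Emit:
arm_command(
  gripper=[0,0,0,0,0],
  dp=[
    [-0.7,-0.7,-0.1],
    [-0.75,-0.65,-0.05],
    [-0.75,-0.6,-0.1],
    [-0.8,-0.55,-0.05],
    [-0.85,-0.5,-0.1],
  ],
  twist=[0.8,0.7,0.8,0.7,0.8],
)

```text
time: 5.15
tool_pos: [445.1, 44.8, 100.7]
tcp_rot: [3.141, 0.0, 2.396]
contact_force: [-0.3, -0.1, -0.6]
grip_width: 7.0
finger_force: 30.0
```

Emit:
arm_command(
  gripper=[0,0,0,0,0],
  dp=[
    [-0.85,-0.45,-0.05],
    [-0.9,-0.35,-0.1],
    [-0.9,-0.35,0.0],
    [-0.95,-0.25,0.0],
    [-0.95,-0.2,0.0],
  ],
  twist=[0.7,0.8,0.7,0.7,0.8],
)

```text
time: 5.78
tool_pos: [488.0, -68.5, 104.5]
tcp_rot: [3.141, 0.0, 2.073]
contact_force: [0.5, 0.5, -0.6]
grip_width: 6.8
finger_force: 30.0
```

Emit:
arm_command(
  gripper=[0,0,0,0,0],
  dp=[
    [-0.95,-0.15,0.0],
    [-0.95,-0.1,0.0],
    [-0.95,0.0,0.0],
    [-0.95,0.05,0.0],
    [-0.95,0.1,0.0],
  ],
  twist=[0.7,0.8,0.7,0.8,0.7],
)

```text
time: 6.4
tool_pos: [529.5, -180.7, 104.3]
tcp_rot: [3.142, -0.0, 1.749]
contact_force: [1.1, -0.6, -0.1]
grip_width: 6.9
finger_force: 30.0
```

Emit:
arm_command(
  gripper=[0,0,0,0,0],
  dp=[
    [-0.95,0.15,0.0],
    [-0.95,0.25,0.0],
    [-0.95,0.25,0.0],
    [-0.9,0.35,0.0],
    [0.0,0.0,0.85],
  ],
  twist=[0.8,0.7,0.8,0.7,0.0],
)

```text
time: 7.02
tool_pos: [563.2, -274.1, 84.2]
tcp_rot: [3.138, 0.002, 1.487]
contact_force: [-0.5, 0.2, -0.6]
grip_width: 6.9
finger_force: 30.0
```

```bash
python3 - <<'E'
from plan import *
from meas import *
plan([(563,-271,20,85.4,0)])
t=capture("top"); px=blob(t,(386,194,468,238),wood); print(rect("top",px,20)[0])
E
```

```text
G [0, 0, 0, 0, 0] D [[0.05, 0.0, 0.85], [0.05, 0.0, 0.85], [0.0, 0.0, 0.85], [0, 0, 0], [0, 0, 0]] T [0.0, 0.0, 0.0, 0, 0]
end [ 563.4 -271.6   20.4] 85.2 t 7.03 F [-0.5  0.2 -0.6] w 6.9
((568.69775390625, -214.4491729736328), (89.92489624023438, 83.84295654296875), 84.57952880859375)
```

Emit:
arm_command(
  gripper=[0,0,0,0,0],
  dp=[
    [0.05,0,0.9],
    [0.05,0,0.9],
    [0,0,0.8],
    [0,0,0.4],
    [0,0,0],
  ],
  twist=[0,0,0,0,0],
)

```text
time: 7.7
tool_pos: [562.0, -268.8, 7.9]
tcp_rot: [-3.141, -0.0, 1.49]
contact_force: [0.2, -0.0, 0.2]
grip_width: 7.2
finger_force: 30.0
```

Emit:
arm_command(
  gripper=[22,22,22,22,22],
  dp=[
    [0,0,0],
    [0,0,0],
    [0,0,-0.4],
    [0,0,-0.8],
    [0,0,-1],
  ],
  twist=[0,0,0,0,0],
)

```text
time: 8.32
tool_pos: [561.9, -268.8, 63.9]
tcp_rot: [-3.141, -0.0, 1.491]
contact_force: [0.2, 0.2, -0.5]
grip_width: 21.9
finger_force: 0.0
```

```bash
python3 - <<'E'
from plan import *
plan([(545,-271,80,85.4,60),(340,-291,100,127,65),(340,-291,60,127,65)])
E
```

```text
G [60, 65, 65, 65, 65] D [[-0.15, -0.65, -0.65], [-0.15, -0.9, -0.1], [-0.1, -0.9, -0.1], [0.0, -0.9, -0.1], [0.05, -0.9, -0.1]] T [0.0, -0.9, -0.9, -0.9, -0.9]
G [65, 65, 65, 65, 65] D [[0.1, -0.9, -0.1], [0.2, -0.9, -0.05], [0.3, -0.9, -0.1], [0.35, -0.85, -0.05], [0.4, -0.85, -0.1]] T [-0.9, -1.0, -0.9, -1.0, -0.9]
G [65, 65, 65, 65, 65] D [[0.0, 0.0, 0.8], [0.0, 0.0, 0.8], [0, 0, 0], [0, 0, 0], [0, 0, 0]] T [0.0, 0.0, 0, 0, 0]
end [ 340.  -291.3   60.2] 126.9 t 8.32 F [ 0.2  0.2 -0.5] w 21.9
```

Emit:
arm_command(
  gripper=[60,65,65,65,65],
  dp=[
    [-0.15,-0.65,-0.65],
    [-0.15,-0.9,-0.1],
    [-0.1,-0.9,-0.1],
    [0.0,-0.9,-0.1],
    [0.05,-0.9,-0.1],
  ],
  twist=[0,-0.9,-0.9,-0.9,-0.9],
)

```text
time: 8.95
tool_pos: [454.9, -279.8, 90.2]
tcp_rot: [3.141, 0.001, 1.807]
contact_force: [-1.3, -0.7, 0.1]
grip_width: 64.1
finger_force: 0.0
```

Emit:
arm_command(
  gripper=[65,65,65,65,65],
  dp=[
    [0.1,-0.9,-0.1],
    [0.2,-0.9,-0.05],
    [0.3,-0.9,-0.1],
    [0.35,-0.85,-0.05],
    [0.4,-0.85,-0.1],
  ],
  twist=[-0.9,-1.0,-0.9,-1.0,-0.9],
)

```text
time: 9.57
tool_pos: [339.6, -291.6, 100.1]
tcp_rot: [3.141, 0.001, 2.218]
contact_force: [-0.7, -0.5, 0.1]
grip_width: 64.5
finger_force: 0.0
```

```bash
python3 - <<'E'
from plan import *
plan([(340,-291,60,127,65)])
t=capture("top");s=capture("side")
a=cv2.resize(t[180:310,330:490],(640,520),interpolation=cv2.INTER_CUBIC)
cv2.imwrite("pics/t2.png",a[:,:,::-1])
cv2.imwrite("pics/s2.png",cv2.resize(s[200:370,200:420,::-1],None,fx=3.4,fy=3.4,interpolation=cv2.INTER_CUBIC))
E
```

```text
G [65, 65, 65, 65, 65] D [[0.0, 0.0, 0.8], [0.0, 0.05, 0.8], [0, 0, 0], [0, 0, 0], [0, 0, 0]] T [0.0, 0.0, 0, 0, 0]
end [ 340.6 -290.8   60.1] 127.1 t 9.57 F [-0.7 -0.5  0.1] w 64.5
```

View pics/s2.png

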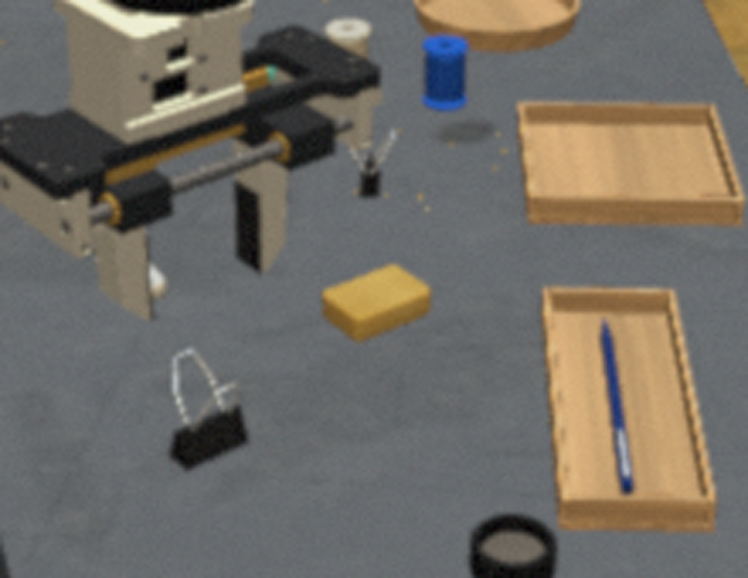

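The pen lies in the long tray, and the open gripper is above the large clip with matching orientation. I'll descend and grip.

Emit:
arm_command(
  gripper=[65,65,65,65,65],
  dp=[
    [0,0,1],
    [0,0,1],
    [0,0,1],
    [0,0,0.6],
    [0,0,0.3],
  ],
  twist=[0,0,0,0,0],
)

```text
time: 10.3
tool_pos: [340.8, -291.4, 1.3]
tcp_rot: [3.141, -0.0, 2.214]
contact_force: [-1.0, 0.6, -0.3]
grip_width: 64.9
finger_force: 0.0
```

Emit:
arm_command(
  gripper=[30,30,30,30,30],
  dp=[
    [0,0,0],
    [0,0,0],
    [0,0,0],
    [0,0,0],
    [0,0,-0.3],
  ],
  twist=[0,0,0,0,0],
)

```text
time: 10.92
tool_pos: [339.9, -291.2, 9.3]
tcp_rot: [3.142, -0.001, 2.215]
contact_force: [0.0, 0.1, -1.3]
grip_width: 39.7
finger_force: 30.0
```

```bash
python3 - <<'E'
from plan import *
plan([(345,-280,95,127,30),(531,274,100,171,30),(531,274,45,171,30)])
E
```

```text
G [30, 30, 30, 30, 30] D [[0.05, 0.1, -0.85], [0.05, 0.1, -0.85], [0.05, 0.1, -0.85], [0.1, 0.15, -0.9], [0.55, 0.8, 0.0]] T [0.0, 0.0, 0.0, 0.0, -0.4]
G [30, 30, 30, 30, 30] D [[0.5, 0.8, 0.0], [0.5, 0.85, 0.0], [0.45, 0.85, 0.0], [0.45, 0.85, 0.0], [0.4, 0.9, 0.0]] T [-0.4, -0.4, -0.4, -0.4, -0.4]
G [30, 30, 30, 30, 30] D [[0.35, 0.9, 0.0], [0.35, 0.9, 0.0], [0.3, 0.9, 0.0], [0.3, 0.95, 0.0], [0.25, 0.95, 0.0]] T [-0.4, -0.4, -0.4, -0.3, -0.4]
G [30, 30, 30, 30, 30] D [[0.2, 0.95, 0.0], [0.2, 0.95, 0.0], [0.15, 0.95, 0.0], [0.15, 0.95, 0.0], [0.1, 0.95, 0.0]] T [-0.3, -0.4, -0.3, -0.4, -0.3]
G [30, 30, 30, 30, 30] D [[0.1, 1.0, 0.0], [0.05, 1.0, -0.05], [0.0, 1.0, 0.0], [0.0, 0.95, -0.05], [-0.05, 1.0, 0.0]] T [-0.4, -0.3, -0.4, -0.3, -0.4]
G [30, 30, 30, 30, 30] D [[-0.1, 0.95, -0.05], [-0.1, 0.95, 0.0], [-0.1, 1.0, -0.05], [0.0, 0.0, 0.75], [0.0, 0.0, 0.75]] T [-0.3, -0.4, -0.3, 0.0, 0.0]
G [30, 30, 30, 30, 30] D [[0.0, 0.0, 0.7], [0, 0, 0], [0, 0, 0], [0, 0, 0], [0, 0, 0]] T [0.0, 0, 0, 0, 0]
end [530.7 274.3  45.5] 170.9 t 10.93 F [ 0.   0.1 -1.3] w 39.7
```

Emit:
arm_command(
  gripper=[30,30,30,30,30],
  dp=[
    [0.05,0.1,-0.85],
    [0.05,0.1,-0.85],
    [0.05,0.1,-0.85],
    [0.1,0.15,-0.9],
    [0.55,0.8,0.0],
  ],
  twist=[0,0,0,0,-0.4],
)

```text
time: 11.55
tool_pos: [354.0, -257.9, 97.4]
tcp_rot: [3.141, 0.004, 2.249]
contact_force: [0.5, -0.2, -0.7]
grip_width: 39.3
finger_force: 30.0
```

Emit:
arm_command(
  gripper=[30,30,30,30,30],
  dp=[
    [0.5,0.8,0.0],
    [0.5,0.85,0.0],
    [0.45,0.85,0.0],
    [0.45,0.85,0.0],
    [0.4,0.9,0.0],
  ],
  twist=[-0.4,-0.4,-0.4,-0.4,-0.4],
)

```text
time: 12.18
tool_pos: [391.8, -141.3, 95.9]
tcp_rot: [3.142, 0.0, 2.425]
contact_force: [-0.3, 0.4, 0.1]
grip_width: 39.3
finger_force: 30.0
```

Emit:
arm_command(
  gripper=[30,30,30,30,30],
  dp=[
    [0.35,0.9,0.0],
    [0.35,0.9,0.0],
    [0.3,0.9,0.0],
    [0.3,0.95,0.0],
    [0.25,0.95,0.0],
  ],
  twist=[-0.4,-0.4,-0.4,-0.3,-0.4],
)

```text
time: 12.8
tool_pos: [430.5, -26.1, 95.9]
tcp_rot: [3.142, 0.0, 2.591]
contact_force: [0.0, -0.9, -0.3]
grip_width: 39.5
finger_force: 30.0
```

Emit:
arm_command(
  gripper=[30,30,30,30,30],
  dp=[
    [0.2,0.95,0.0],
    [0.2,0.95,0.0],
    [0.15,0.95,0.0],
    [0.15,0.95,0.0],
    [0.1,0.95,0.0],
  ],
  twist=[-0.3,-0.4,-0.3,-0.4,-0.3],
)

```text
time: 13.42
tool_pos: [469.0, 88.0, 95.9]
tcp_rot: [3.142, 0.0, 2.739]
contact_force: [0.2, -0.8, -0.3]
grip_width: 39.4
finger_force: 30.0
```

Emit:
arm_command(
  gripper=[30,30,30,30,30],
  dp=[
    [0.1,1.0,0.0],
    [0.05,1.0,-0.05],
    [0.0,1.0,0.0],
    [0.0,0.95,-0.05],
    [-0.05,1.0,0.0],
  ],
  twist=[-0.4,-0.3,-0.4,-0.3,-0.4],
)

```text
time: 14.05
tool_pos: [508.1, 205.6, 98.4]
tcp_rot: [3.142, 0.0, 2.897]
contact_force: [1.4, -0.4, 0.3]
grip_width: 39.7
finger_force: 30.0
```

Emit:
arm_command(
  gripper=[30,30,30,30,30],
  dp=[
    [-0.1,0.95,-0.05],
    [-0.1,0.95,0.0],
    [-0.1,1.0,-0.05],
    [0,0,0.75],
    [0,0,0.75],
  ],
  twist=[-0.3,-0.4,-0.3,0,0],
)

```text
time: 14.68
tool_pos: [530.8, 274.4, 62.9]
tcp_rot: [3.141, 0.0, 2.983]
contact_force: [-1.2, 0.4, -0.5]
grip_width: 39.5
finger_force: 30.0
```

Emit:
arm_command(
  gripper=[30,30,30,30,30],
  dp=[
    [0,0,0.7],
    [0,0,0],
    [0,0,0],
    [0,0,0],
    [0,0,0],
  ],
  twist=[0,0,0,0,0],
)

```text
time: 15.3
tool_pos: [531.2, 274.1, 46.1]
tcp_rot: [3.141, 0.001, 2.983]
contact_force: [0.2, 0.1, 0.0]
grip_width: 39.6
finger_force: 30.0
```

```bash
python3 - <<'E'
from plan import *
s=capture("side")
cv2.imwrite("pics/s3.png",cv2.resize(s[90:260,230:430,::-1],None,fx=3.4,fy=3.4,interpolation=cv2.INTER_CUBIC))
E
```

```text
(no output)
```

View pics/s3.png

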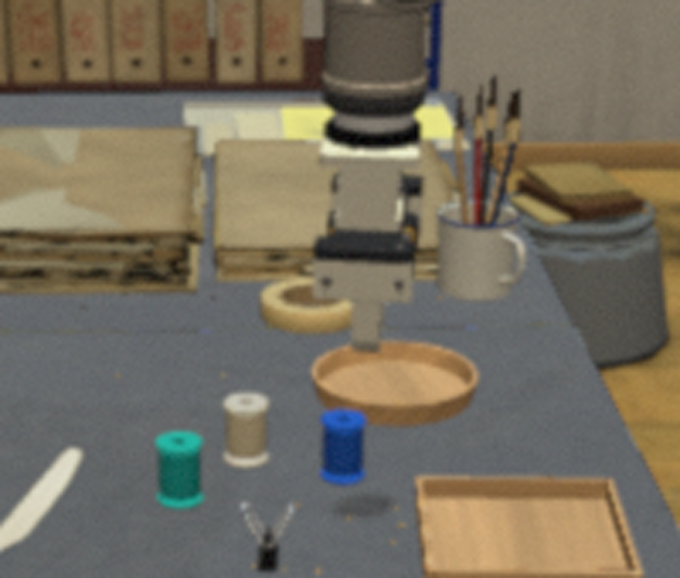

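The clip is hidden behind the finger, which sits over the left half of the round tray as planned. I'll lower and release.

Emit:
arm_command(
  gripper=[30,30,30,30,30],
  dp=[
    [0,0,0.7],
    [0,0,0.6],
    [0,0,0.3],
    [0,0,0],
    [0,0,0],
  ],
  twist=[0,0,0,0,0],
)

```text
time: 15.98
tool_pos: [530.3, 273.7, 5.2]
tcp_rot: [-3.141, -0.001, 2.983]
contact_force: [-2.8, -2.0, 5.4]
grip_width: 39.5
finger_force: 30.0
```

Emit:
arm_command(
  gripper=[52,52,52,52,52],
  dp=[
    [0,0,0],
    [0,0,0],
    [0,0,-0.6],
    [0,0,-0.9],
    [0,0,-1],
  ],
  twist=[0,0,0,0,0],
)

```text
time: 16.6
tool_pos: [531.0, 274.1, 69.3]
tcp_rot: [3.141, 0.0, 2.983]
contact_force: [0.3, 0.7, -0.3]
grip_width: 52.1
finger_force: 0.0
```

```bash
python3 - <<'E'
from plan import *
plan([(531,274,95,171,52),(438,0,95,171,55),(438,0,60,171,55)])
E
```

```text
G [52, 52, 55, 55, 55] D [[0.0, 0.0, -0.5], [0.0, 0.0, -0.55], [0.15, -0.95, 0.0], [0.15, -0.95, 0.0], [0.15, -0.95, 0.0]] T [0.0, 0.0, 0.0, 0.0, 0.0]
G [55, 55, 55, 55, 55] D [[0.15, -0.95, 0.0], [0.15, -0.95, 0.0], [0.15, -0.95, 0.0], [0.15, -0.95, 0.0], [0.2, -0.95, 0.0]] T [0.0, 0.0, 0.0, 0.0, 0.0]
G [55, 55, 55, 55, 55] D [[0.15, -0.95, 0.0], [0.2, -0.95, 0.0], [0.15, -0.95, 0.0], [0.2, -0.95, 0.0], [0.0, 0.0, 0.7]] T [0.0, 0.0, 0.0, 0.0, 0.0]
G [55, 55, 55, 55, 55] D [[0.0, 0.0, 0.7], [0, 0, 0], [0, 0, 0], [0, 0, 0], [0, 0, 0]] T [0.0, 0, 0, 0, 0]
end [4.378e+02 4.000e-01 6.060e+01] 170.9 t 16.6 F [ 0.3  0.7 -0.3] w 52.1
```

Emit:
arm_command(
  gripper=[52,52,55,55,55],
  dp=[
    [0,0,-0.5],
    [0,0,-0.55],
    [0.15,-0.95,0],
    [0.15,-0.95,0],
    [0.15,-0.95,0],
  ],
  twist=[0,0,0,0,0],
)

```text
time: 17.23
tool_pos: [508.0, 204.8, 94.2]
tcp_rot: [-3.141, -0.001, 2.983]
contact_force: [-0.9, -0.0, -0.3]
grip_width: 55.2
finger_force: 0.0
```

Emit:
arm_command(
  gripper=[55,55,55,55,55],
  dp=[
    [0.15,-0.95,0],
    [0.15,-0.95,0],
    [0.15,-0.95,0],
    [0.15,-0.95,0],
    [0.2,-0.95,0],
  ],
  twist=[0,0,0,0,0],
)

```text
time: 17.85
tool_pos: [469.6, 90.6, 94.3]
tcp_rot: [-3.142, -0.0, 2.983]
contact_force: [0.1, 0.3, -0.4]
grip_width: 55.0
finger_force: 0.0
```

Emit:
arm_command(
  gripper=[55,55,55,55,55],
  dp=[
    [0.15,-0.95,0],
    [0.2,-0.95,0],
    [0.15,-0.95,0],
    [0.2,-0.95,0],
    [0,0,0],
  ],
  twist=[0,0,0,0,0],
)

```text
time: 18.48
tool_pos: [437.2, -0.5, 94.3]
tcp_rot: [3.142, -0.001, 2.981]
contact_force: [-0.1, 0.2, -0.2]
grip_width: 55.0
finger_force: 0.0
```

```bash
python3 - <<'E'
from plan import *
s=capture("side");t=capture("top")
a=cv2.resize(s[150:270,260:430],(790,558),interpolation=cv2.INTER_CUBIC)
cv2.imwrite("pics/s4.png",a[:,:,::-1])
E
```

```text
(no output)
```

View pics/s4.png

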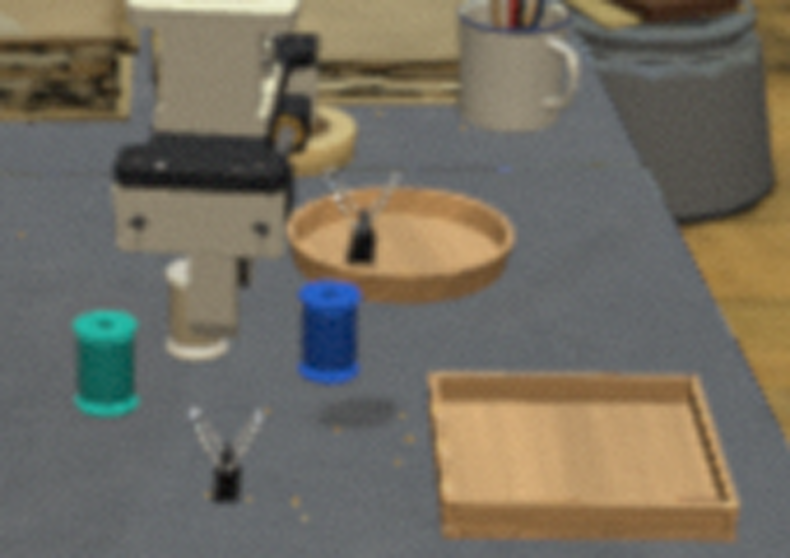

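Clip 1 stands upright in the round tray at crop (362,240), and the gripper is above clip 2. I'll descend and grip.

Emit:
arm_command(
  gripper=[55,55,55,55,55],
  dp=[
    [0,0,1],
    [0,0,1],
    [0,0,1],
    [0,0,0.5],
    [0,0,0.2],
  ],
  twist=[0,0,0,0,0],
)

```text
time: 19.2
tool_pos: [437.7, 0.8, 1.3]
tcp_rot: [3.141, -0.001, 2.984]
contact_force: [0.5, 0.3, 0.6]
grip_width: 55.0
finger_force: 0.0
```

Emit:
arm_command(
  gripper=[22,22,22,22,22],
  dp=[
    [0,0,0],
    [0,0,0],
    [0,0,0],
    [0,0,0],
    [0,0,-0.5],
  ],
  twist=[0,0,0,0,0],
)

```text
time: 19.82
tool_pos: [437.1, 0.4, 14.2]
tcp_rot: [3.141, -0.002, 2.983]
contact_force: [0.0, -0.7, -0.4]
grip_width: 31.4
finger_force: 30.0
```

```bash
python3 - <<'E'
from plan import *
plan([(438,0,100,171,22),(577,266,100,171,22),(577,266,60,171,22)])
E
```

```text
G [22, 22, 22, 22, 22] D [[0.0, 0.0, -0.85], [0.0, 0.0, -0.85], [0.0, 0.0, -0.85], [-0.05, 0.0, -0.9], [-0.3, 0.95, 0.0]] T [0.0, 0.0, 0.0, 0.0, 0.0]
G [22, 22, 22, 22, 22] D [[-0.3, 0.95, 0.0], [-0.3, 0.95, 0.0], [-0.3, 0.95, 0.0], [-0.3, 0.95, 0.0], [-0.35, 0.95, 0.0]] T [0.0, 0.0, 0.0, 0.0, 0.0]
G [22, 22, 22, 22, 22] D [[-0.3, 0.95, 0.0], [-0.35, 0.95, 0.0], [-0.3, 0.95, 0.0], [-0.35, 0.95, 0.0], [-0.3, 0.95, 0.0]] T [0.0, 0.0, 0.0, 0.0, 0.0]
G [22, 22, 22, 22, 22] D [[-0.35, 0.95, 0.0], [0.0, 0.0, 0.8], [0.0, 0.0, 0.8], [0, 0, 0], [0, 0, 0]] T [0.0, 0.0, 0.0, 0, 0]
end [577.2 266.6  60.5] 170.9 t 19.82 F [ 0.  -0.7 -0.4] w 31.4
```

Emit:
arm_command(
  gripper=[22,22,22,22,22],
  dp=[
    [0,0,-0.85],
    [0,0,-0.85],
    [0,0,-0.85],
    [-0.05,0,-0.9],
    [-0.3,0.95,0],
  ],
  twist=[0,0,0,0,0],
)

```text
time: 20.45
tool_pos: [451.0, 21.8, 102.8]
tcp_rot: [-3.142, 0.004, 2.981]
contact_force: [0.1, -0.1, 0.7]
grip_width: 31.3
finger_force: 30.0
```

Emit:
arm_command(
  gripper=[22,22,22,22,22],
  dp=[
    [-0.3,0.95,0],
    [-0.3,0.95,0],
    [-0.3,0.95,0],
    [-0.3,0.95,0],
    [-0.35,0.95,0],
  ],
  twist=[0,0,0,0,0],
)

```text
time: 21.08
tool_pos: [507.3, 134.3, 101.2]
tcp_rot: [3.142, 0.0, 2.983]
contact_force: [-0.0, -0.2, -0.5]
grip_width: 31.4
finger_force: 30.0
```

Emit:
arm_command(
  gripper=[22,22,22,22,22],
  dp=[
    [-0.3,0.95,0],
    [-0.35,0.95,0],
    [-0.3,0.95,0],
    [-0.35,0.95,0],
    [-0.3,0.95,0],
  ],
  twist=[0,0,0,0,0],
)

```text
time: 21.7
tool_pos: [565.6, 245.1, 101.2]
tcp_rot: [3.142, 0.0, 2.983]
contact_force: [0.3, -0.6, -1.1]
grip_width: 31.3
finger_force: 30.0
```

Emit:
arm_command(
  gripper=[22,22,22,22,22],
  dp=[
    [-0.35,0.95,0],
    [0,0,0.8],
    [0,0,0.8],
    [0,0,0],
    [0,0,0],
  ],
  twist=[0,0,0,0,0],
)

```text
time: 22.32
tool_pos: [578.2, 266.6, 61.6]
tcp_rot: [3.141, 0.001, 2.983]
contact_force: [-0.5, 0.3, -0.6]
grip_width: 31.5
finger_force: 30.0
```

Emit:
arm_command(
  gripper=[22,22,22,22,22],
  dp=[
    [0,0,1],
    [0,0,0.75],
    [0,0,0.4],
    [0,0,0.1],
    [0,0,0],
  ],
  twist=[0,0,0,0,0],
)

```text
time: 22.95
tool_pos: [578.1, 266.5, 5.8]
tcp_rot: [3.141, 0.001, 2.983]
contact_force: [-2.9, -1.4, 7.1]
grip_width: 31.2
finger_force: 30.0
```

Emit:
arm_command(
  gripper=[44,44,44,44,44],
  dp=[
    [0,0,0],
    [0,0,0],
    [0,0,-0.6],
    [0,0,-0.9],
    [0,0,-1],
  ],
  twist=[0,0,0,0,0],
)

```text
time: 23.58
tool_pos: [577.9, 266.6, 68.1]
tcp_rot: [3.141, 0.0, 2.983]
contact_force: [0.7, -0.4, 0.4]
grip_width: 43.8
finger_force: 0.0
```

```bash
python3 - <<'E'
from plan import *
plan([(577,266,100,171,44),(429,155.5,100,171,60),(429,155.5,60,171,60)])
E
```

```text
G [44, 44, 60, 60, 60] D [[0.0, 0.0, -0.65], [0.05, -0.05, -0.6], [0.65, -0.65, 0.0], [0.65, -0.65, 0.0], [0.65, -0.65, 0.0]] T [0.0, 0.0, 0.0, 0.0, 0.0]
G [60, 60, 60, 60, 60] D [[0.65, -0.65, 0.0], [0.65, -0.65, 0.0], [0.65, -0.7, 0.0], [0.6, -0.65, 0.0], [0.65, -0.7, 0.0]] T [0.0, 0.0, 0.0, 0.0, 0.0]
G [60, 60, 60, 60, 60] D [[0.0, 0.0, 0.8], [0.0, 0.0, 0.8], [0, 0, 0], [0, 0, 0], [0, 0, 0]] T [0.0, 0.0, 0, 0, 0]
end [428.4 155.1  59.4] 170.9 t 23.57 F [ 0.7 -0.4  0.4] w 43.8
```

Emit:
arm_command(
  gripper=[44,44,60,60,60],
  dp=[
    [0,0,-0.65],
    [0.05,-0.05,-0.6],
    [0.65,-0.65,0],
    [0.65,-0.65,0],
    [0.65,-0.65,0],
  ],
  twist=[0,0,0,0,0],
)

```text
time: 24.2
tool_pos: [519.7, 224.6, 98.0]
tcp_rot: [-3.141, -0.0, 2.983]
contact_force: [-0.7, -0.2, 0.5]
grip_width: 59.6
finger_force: 0.0
```

Emit:
arm_command(
  gripper=[60,60,60,60,60],
  dp=[
    [0.65,-0.65,0],
    [0.65,-0.65,0],
    [0.65,-0.7,0],
    [0.6,-0.65,0],
    [0.65,-0.7,0],
  ],
  twist=[0,0,0,0,0],
)

```text
time: 24.82
tool_pos: [427.6, 154.6, 98.2]
tcp_rot: [3.142, -0.0, 2.983]
contact_force: [-0.4, -0.2, 0.4]
grip_width: 59.8
finger_force: 0.0
```

Emit:
arm_command(
  gripper=[60,60,60,60,60],
  dp=[
    [0,0,0.8],
    [0,0,1],
    [0,0,1],
    [0,0,0.7],
    [0,0,0.25],
  ],
  twist=[0,0,0,0,0],
)

```text
time: 25.45
tool_pos: [427.7, 154.9, 3.5]
tcp_rot: [-3.141, -0.002, 2.983]
contact_force: [-0.2, -0.2, 0.1]
grip_width: 60.2
finger_force: 0.0
```

Emit:
arm_command(
  gripper=[25,25,25,25,25],
  dp=[
    [0,0,0],
    [0,0,0],
    [0,0,0],
    [0,0,0],
    [0,0,-0.5],
  ],
  twist=[0,0,0,0,0],
)

```text
time: 26.08
tool_pos: [427.7, 154.9, 16.8]
tcp_rot: [-3.141, -0.002, 2.983]
contact_force: [-0.0, -0.4, -0.3]
grip_width: 32.3
finger_force: 30.0
```

```bash
python3 - <<'E'
from plan import *
s=capture("side");t=capture("top")
a=np.vstack([cv2.resize(s[140:250,250:390],(560,440),interpolation=cv2.INTER_CUBIC)])
cv2.imwrite("pics/s5.png",a[:,:,::-1])
# square tray yaw -3.5: spool at tray (+36,0), wax at (-34,0)
for u in(36,-34): print(u,612+u*np.cos(np.radians(-3.5)),6+u*np.sin(np.radians(-3.5)))
plan([(429,155,100,171,25),(648,4,100,176.5,25),(648,4,50,176.5,25)])
E
```

```text
36 647.9328527431873 3.8022525767451527
-34 578.0634168536566 8.075650344185133
G [25, 25, 25, 25, 25] D [[0.0, 0.0, -0.8], [0.0, 0.0, -0.85], [0.0, 0.0, -0.8], [0.0, 0.0, -0.85], [-0.85, -0.4, 0.0]] T [0.0, 0.0, 0.0, 0.0, -0.1]
G [25, 25, 25, 25, 25] D [[-0.85, -0.45, 0.0], [-0.85, -0.45, 0.0], [-0.85, -0.45, 0.0], [-0.85, -0.45, 0.0], [-0.85, -0.45, 0.0]] T [-0.1, -0.1, -0.1, -0.1, -0.1]
G [25, 25, 25, 25, 25] D [[-0.85, -0.45, 0.0], [-0.85, -0.45, 0.0], [-0.85, -0.5, 0.0], [-0.85, -0.5, 0.0], [-0.9, -0.45, 0.0]] T [-0.1, -0.1, -0.1, -0.1, -0.1]
G [25, 25, 25, 25, 25] D [[0.0, 0.0, 0.65], [0.0, 0.0, 0.7], [0.0, 0.0, 0.65], [0, 0, 0], [0, 0, 0]] T [0.0, 0.0, 0.0, 0, 0]
end [648.3   4.2  50.5] 176.4 t 26.18 F [-0.2 -0.6  0.3] w 32.5
```

View pics/s5.png

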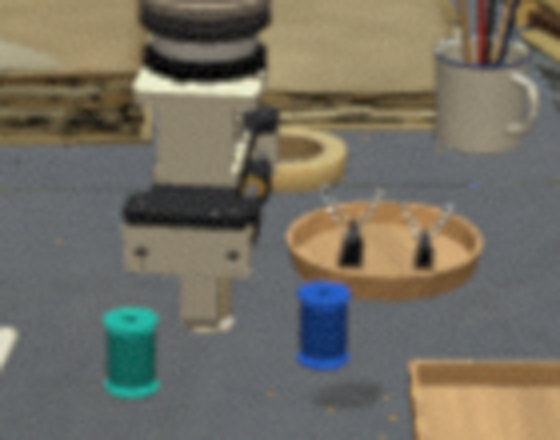

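Both clips stand upright in the round tray and the spool is held. I'll carry it to the square tray.

Emit:
arm_command(
  gripper=[25,25,25,25,25],
  dp=[
    [0,0,-0.8],
    [0,0,-0.85],
    [0,0,-0.8],
    [0,0,-0.85],
    [-0.85,-0.4,0],
  ],
  twist=[0,0,0,0,-0.1],
)

```text
time: 26.8
tool_pos: [447.9, 142.4, 101.0]
tcp_rot: [3.141, 0.002, 2.993]
contact_force: [0.1, 0.6, -0.8]
grip_width: 32.6
finger_force: 30.0
```

Emit:
arm_command(
  gripper=[25,25,25,25,25],
  dp=[
    [-0.85,-0.45,0],
    [-0.85,-0.45,0],
    [-0.85,-0.45,0],
    [-0.85,-0.45,0],
    [-0.85,-0.45,0],
  ],
  twist=[-0.1,-0.1,-0.1,-0.1,-0.1],
)

```text
time: 27.42
tool_pos: [546.0, 71.5, 99.3]
tcp_rot: [3.141, -0.0, 3.035]
contact_force: [0.1, 0.9, -1.0]
grip_width: 32.5
finger_force: 30.0
```

Emit:
arm_command(
  gripper=[25,25,25,25,25],
  dp=[
    [-0.85,-0.45,0],
    [-0.85,-0.45,0],
    [-0.85,-0.5,0],
    [-0.85,-0.5,0],
    [-0.9,-0.45,0],
  ],
  twist=[-0.1,-0.1,-0.1,-0.1,-0.1],
)

```text
time: 28.05
tool_pos: [647.8, 3.5, 99.2]
tcp_rot: [3.141, -0.0, 3.079]
contact_force: [0.4, 0.8, 0.8]
grip_width: 32.5
finger_force: 30.0
```

Emit:
arm_command(
  gripper=[25,25,25,25,25],
  dp=[
    [0,0,0.65],
    [0,0,0.7],
    [0,0,0.65],
    [0,0,0],
    [0,0,0],
  ],
  twist=[0,0,0,0,0],
)

```text
time: 28.68
tool_pos: [647.5, 4.2, 49.5]
tcp_rot: [3.142, 0.001, 3.079]
contact_force: [-0.4, -0.4, -0.7]
grip_width: 32.2
finger_force: 30.0
```

Emit:
arm_command(
  gripper=[25,25,25,25,25],
  dp=[
    [0,0,0.8],
    [0,0,0.6],
    [0,0,0.25],
    [0,0,0],
    [0,0,0],
  ],
  twist=[0,0,0,0,0],
)

```text
time: 29.3
tool_pos: [647.6, 4.0, 8.7]
tcp_rot: [3.142, 0.001, 3.079]
contact_force: [-2.5, 0.5, 4.9]
grip_width: 32.4
finger_force: 30.0
```

Emit:
arm_command(
  gripper=[50,50,50,50,50],
  dp=[
    [0,0,0],
    [0,0,0],
    [0,0,-0.6],
    [0,0,-0.9],
    [0,0,-1],
  ],
  twist=[0,0,0,0,0],
)

```text
time: 29.92
tool_pos: [647.6, 3.9, 71.9]
tcp_rot: [3.142, 0.0, 3.079]
contact_force: [0.7, -1.2, 0.2]
grip_width: 50.0
finger_force: 0.0
```

```bash
python3 - <<'E'
from plan import *
plan([(648,4,95,176.5,50),(435.5,-166.5,95,213.8,65),(435.5,-166.5,40,213.8,65)])
print(get_obs()["joint_positions"].round(2))
E
```

```text
G [50, 65, 65, 65, 65] D [[0.0, 0.0, -0.9], [0.75, -0.65, 0.0], [0.75, -0.6, 0.0], [0.8, -0.6, 0.0], [0.85, -0.5, 0.0]] T [0.0, -0.7, -0.7, -0.7, -0.7]
G [65, 65, 65, 65, 65] D [[0.85, -0.5, 0.0], [0.9, -0.4, 0.0], [0.95, -0.35, 0.0], [0.95, -0.3, 0.0], [0.95, -0.25, 0.0]] T [-0.7, -0.7, -0.7, -0.6, -0.7]
G [65, 65, 65, 65, 65] D [[0.95, -0.2, 0.0], [1.0, -0.2, 0.0], [0.0, 0.0, 0.75], [0.0, 0.0, 0.7], [0.0, 0.0, 0.75]] T [-0.6, -0.7, 0.0, 0.0, 0.0]
end [ 435.8 -167.1   39.4] 213.9 t 29.93 F [ 0.7 -1.2  0.2] w 50.0
[-0.11  0.71  1.35  0.    1.09 -1.62]
```

Emit:
arm_command(
  gripper=[50,65,65,65,65],
  dp=[
    [0,0,-0.9],
    [0.75,-0.65,0],
    [0.75,-0.6,0],
    [0.8,-0.6,0],
    [0.85,-0.5,0],
  ],
  twist=[0,-0.7,-0.7,-0.7,-0.7],
)

```text
time: 30.55
tool_pos: [570.0, -57.8, 94.1]
tcp_rot: [-3.141, 0.001, -2.958]
contact_force: [-0.2, -0.0, -0.0]
grip_width: 65.1
finger_force: 0.0
```

Emit:
arm_command(
  gripper=[65,65,65,65,65],
  dp=[
    [0.85,-0.5,0],
    [0.9,-0.4,0],
    [0.95,-0.35,0],
    [0.95,-0.3,0],
    [0.95,-0.25,0],
  ],
  twist=[-0.7,-0.7,-0.7,-0.6,-0.7],
)

```text
time: 31.18
tool_pos: [473.2, -135.4, 94.0]
tcp_rot: [-3.14, 0.001, -2.661]
contact_force: [0.4, 0.0, -0.1]
grip_width: 64.9
finger_force: 0.0
```

Emit:
arm_command(
  gripper=[65,65,65,65,65],
  dp=[
    [0.95,-0.2,0],
    [1,-0.2,0],
    [0,0,0.75],
    [0,0,0.7],
    [0,0,0.75],
  ],
  twist=[-0.6,-0.7,0,0,0],
)

```text
time: 31.8
tool_pos: [436.3, -167.5, 38.5]
tcp_rot: [-3.14, 0.001, -2.55]
contact_force: [0.4, -0.4, -0.3]
grip_width: 65.0
finger_force: 0.0
```

Emit:
arm_command(
  gripper=[65,65,65,65,65],
  dp=[
    [0,0,0.7],
    [0,0,0.5],
    [0,0,0.3],
    [0,0,0],
    [0,0,0],
  ],
  twist=[0,0,0,0,0],
)

```text
time: 32.42
tool_pos: [436.0, -167.2, 0.8]
tcp_rot: [-3.141, 0.0, -2.55]
contact_force: [-0.0, -1.3, 0.5]
grip_width: 65.3
finger_force: 0.0
```

Emit:
arm_command(
  gripper=[25,25,25,25,25],
  dp=[
    [0,0,0],
    [0,0,0],
    [0,0,0],
    [0,0,0],
    [0,0,-0.5],
  ],
  twist=[0,0,0,0,0],
)

```text
time: 33.05
tool_pos: [435.0, -166.7, 12.7]
tcp_rot: [3.14, -0.001, -2.55]
contact_force: [-0.3, -0.3, 0.1]
grip_width: 37.7
finger_force: 30.0
```

```bash
python3 - <<'E'
from plan import *
o=get_obs(); print(o["tool_pos"].round(1),o["grip_width"])
def w(): pass
plan([(436,-166,95,-146.2,25),(578,8,95,-183.5,25),(578,8,50,-183.5,25)])
s=capture("side")
cv2.imwrite("pics/s6.png",cv2.resize(s[140:320,250:430,::-1],None,fx=3.3,fy=3.3,interpolation=cv2.INTER_CUBIC))
E
```

```text
[ 435.  -166.7   12.7] 37.65013477596342
G [25, 25, 25, 25, 25] D [[0.0, 0.0, -0.8], [0.0, 0.0, -0.85], [0.0, 0.0, -0.8], [-0.05, 0.0, -0.85], [-0.95, 0.3, 0.0]] T [0.0, 0.0, 0.0, 0.0, 0.8]
G [25, 25, 25, 25, 25] D [[-0.95, 0.35, 0.0], [-0.9, 0.4, 0.0], [-0.85, 0.5, 0.0], [-0.85, 0.55, 0.0], [-0.8, 0.6, 0.0]] T [0.8, 0.8, 0.8, 0.9, 0.8]
G [25, 25, 25, 25, 25] D [[-0.75, 0.65, 0.0], [-0.7, 0.7, 0.0], [-0.65, 0.8, 0.0], [0.0, 0.0, 0.9], [0.0, 0.0, 0.9]] T [0.9, 0.8, 0.9, 0.0, 0.0]
end [578.4   8.4  50.2] -183.6 t 33.05 F [-0.3 -0.3  0.1] w 37.7
```

View pics/s6.png

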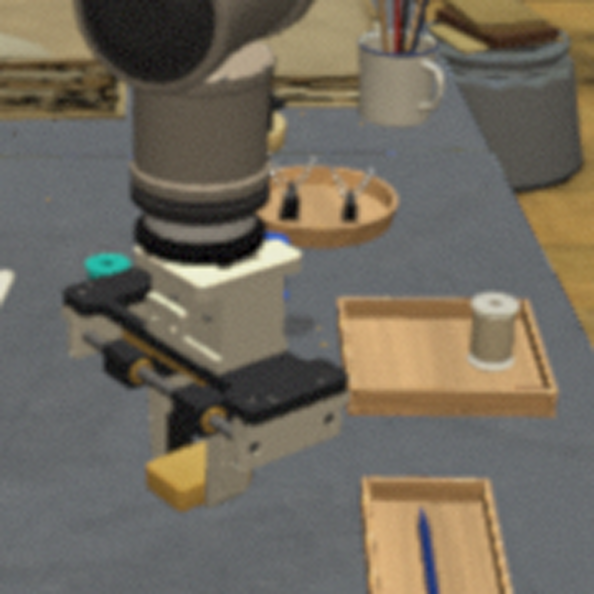

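The spool stands upright in the square tray at crop (492,330), and the wax is gripped. I'll carry it over.

Emit:
arm_command(
  gripper=[25,25,25,25,25],
  dp=[
    [0,0,-0.8],
    [0,0,-0.85],
    [0,0,-0.8],
    [-0.05,0,-0.85],
    [-0.95,0.3,0],
  ],
  twist=[0,0,0,0,0.8],
)

```text
time: 33.72
tool_pos: [453.1, -147.9, 97.7]
tcp_rot: [-3.138, 0.002, -2.623]
contact_force: [0.5, 0.0, -0.8]
grip_width: 37.9
finger_force: 30.0
```

Emit:
arm_command(
  gripper=[25,25,25,25,25],
  dp=[
    [-0.95,0.35,0],
    [-0.9,0.4,0],
    [-0.85,0.5,0],
    [-0.85,0.55,0],
    [-0.8,0.6,0],
  ],
  twist=[0.8,0.8,0.8,0.9,0.8],
)

```text
time: 34.35
tool_pos: [531.8, -49.5, 96.0]
tcp_rot: [-3.141, 0.001, -2.98]
contact_force: [0.0, -0.2, -0.8]
grip_width: 37.6
finger_force: 30.0
```

Emit:
arm_command(
  gripper=[25,25,25,25,25],
  dp=[
    [-0.75,0.65,0],
    [-0.7,0.7,0],
    [-0.65,0.8,0],
    [0,0,0.9],
    [0,0,0.9],
  ],
  twist=[0.9,0.8,0.9,0,0],
)

```text
time: 34.98
tool_pos: [579.4, 8.4, 50.6]
tcp_rot: [-3.142, 0.001, 3.08]
contact_force: [-0.1, 0.1, -0.1]
grip_width: 37.8
finger_force: 30.0
```

Emit:
arm_command(
  gripper=[25,25,25,25,25],
  dp=[
    [0,0,0],
    [0,0,0],
    [0,0,0],
    [0,0,0],
    [0,0,0],
  ],
  twist=[0,0,0,0,0],
)

```text
time: 35.6
tool_pos: [579.2, 8.0, 50.9]
tcp_rot: [3.142, 0.001, 3.079]
contact_force: [-0.6, 0.9, -1.2]
grip_width: 37.8
finger_force: 30.0
```

Gripped at 0.8 mm, so the target is about 5 mm, which is 46 mm down.

Emit:
arm_command(
  gripper=[25,25,25,25,25],
  dp=[
    [0,0,0.8],
    [0,0,0.7],
    [0,0,0.3],
    [0,0,0],
    [0,0,0],
  ],
  twist=[0,0,0,0,0],
)

```text
time: 36.22
tool_pos: [579.2, 8.0, 5.5]
tcp_rot: [3.142, 0.0, 3.079]
contact_force: [-0.3, 0.2, -0.8]
grip_width: 37.6
finger_force: 30.0
```

Emit:
arm_command(
  gripper=[52,52,52,52,52],
  dp=[
    [0,0,0],
    [0,0,0],
    [0,0,-0.6],
    [0,0,-1],
    [0,0,-1],
  ],
  twist=[0,0,0,0,0],
)

```text
time: 36.85
tool_pos: [579.2, 8.0, 72.2]
tcp_rot: [3.142, 0.001, 3.079]
contact_force: [0.0, -0.3, 0.4]
grip_width: 52.0
finger_force: 0.0
```

Emit:
arm_command(
  gripper=[52,52,52,52,52],
  dp=[
    [0,0,-1],
    [1,0,-1],
    [1,0,-1],
    [1,0,0],
    [1,0,0],
  ],
  twist=[0,0,0,0,0],
)

```text
time: 37.48
tool_pos: [478.8, 14.3, 147.0]
tcp_rot: [-3.142, 0.002, 3.079]
contact_force: [-0.4, -0.4, -0.2]
grip_width: 52.0
finger_force: 0.0
```

Emit:
arm_command(
  gripper=[52,52,52,52,52],
  dp=[
    [0.8,0,0],
    [0.6,0,0],
    [0.4,0,0],
    [0,0,0],
    [0,0,0],
  ],
  twist=[0,0,0,0,0],
)

```text
time: 38.1
tool_pos: [435.0, 17.0, 145.8]
tcp_rot: [3.142, 0.001, 3.079]
contact_force: [0.5, -0.6, -0.2]
grip_width: 51.9
finger_force: 0.0
```

```bash
python3 - <<'E'
from meas import *
t=capture("top");s=capture("side")
cv2.imwrite("pics/t7.png",cv2.resize(t[160:260,215:475,::-1],None,fx=3,fy=3,interpolation=cv2.INTER_CUBIC))
cv2.imwrite("pics/s7.png",cv2.resize(s[170:380,280:430,::-1],None,fx=2.8,fy=2.8,interpolation=cv2.INTER_CUBIC))
px=blob(t,(386,194,468,238),blue); print("pen",rect("top",px,9)[0])
E
```

```text
pen ((563.1864624023438, -251.2681121826172), (104.20426940917969, 7.716334342956543), 85.35126495361328)
```

View pics/t7.png

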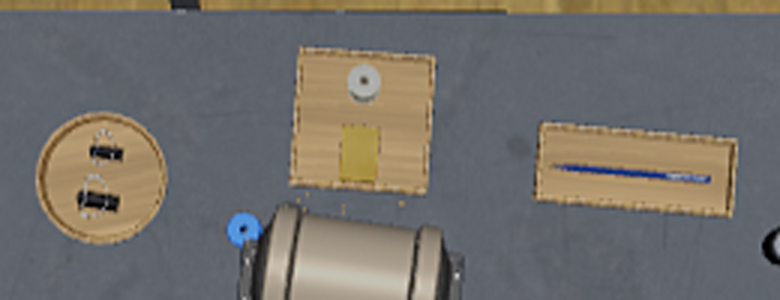

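View pics/s7.png

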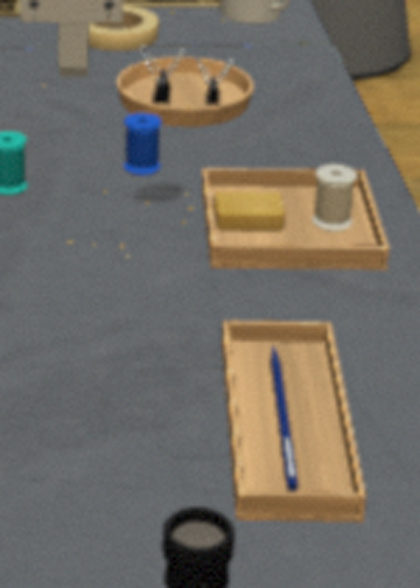

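The top view shows both clips, the spool, the wax (crop 340–378 × 124–182) and the pen inside their trays. The wax is near the lower wall, so I'll check it numerically.

```bash
python3 - <<'E'
from meas import *
t=capture("top");s=capture("side")
y=lambda c,h:(h[...,1]>130)&(h[...,0]>19)&(h[...,0]<32)
px=blob(t,(312,170,362,226),y); r,m=rect("top",px,24); print("wax",len(px),r)
px2=blob(t,(300,165,370,230),lambda c,h:(h[...,0]<32)&(h[...,1]>50)&(c[...,0]>90)); print("tray",rect("top",px2,20)[0])
a=np.radians(3.5);d=np.array(r[0])-[612.6,5.8];print("wax in tray",d[0]*np.cos(a)-d[1]*np.sin(a),d[0]*np.sin(a)+d[1]*np.cos(a))
# side: wax top/bottom pixels vs. predicted for a block on the floor at that place
c=np.array(r[0]); px=blob(s,(350,225,395,265),y); print("side",px.min(0),px.max(0))
ca,sa=np.cos(-a),np.sin(-a)
P=[[c[0]+ca*i*28-sa*j*19,c[1]+sa*i*28+ca*j*19,z] for z in(4,24) for i in(-1,1) for j in(-1,1)]
q=proj("side",P); print("pred",q.round(1).tolist())
E
```

```text
wax 225 ((577.6084594726562, 9.921670913696289), (57.93278121948242, 39.39125442504883), 0.3067592680454254)
tray ((612.6727905273438, 5.9035186767578125), (143.4741668701172, 145.7010955810547), 86.40605926513672)
wax in tray -35.17789624045532 1.9778007213344249
side [357. 239.] [380. 249.]
pred [[355.9, 252.0], [354.9, 244.3], [380.3, 252.1], [378.6, 244.5], [356.2, 244.3], [355.2, 236.7], [380.8, 244.4], [379.1, 236.9]]
```

```bash
python3 -c "
from plant import *
print(close_job())"
```

```text
the job is handed in; nothing more can be done
None
```

I handed in the job at about 38 s: the final camera views show all five items resting on the floors of their trays, with no sign the tape roll or loupe moved. The hand-in returned no verdict.

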